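# Level the rocking plate of a press nest with a hand tamper

## Robot

A 6-joint arm with a two-finger parallel gripper is mounted at the origin on a cart in front of the work surface, level with it; the furniture and walls round the work are solid. World frame = base frame: x ahead of the robot, y to its left, z up, the work surface at z = 0. Lengths are in m, angles in rad, forces in N, time in s.
With the tool pointing down it reaches from about 0.375 to 0.9 m from the base axis. Payload 3.1 kg.
Tool frame: the origin (TCP) lies midway between the tips of the shut fingers; the grasp point (between the pads) lies 19 mm behind it (pinch_z is the distance from the TCP to the grasp point, in m); y points along the fingers, z is the direction in which the jaws open and shut, and the axes are right-handed (so a half turn about y gives the same grasp; the last joint's range is limited). The gripper opens to 87 mm and grips with 3 to 60 N. Pads are 19 mm wide; open, the fingers measure 117 mm over their backs; the gripper's body (75 mm by 190 mm) begins 51 mm behind the grasp point.
Start: joints at [-1.401, 0.527, 1.433, -0, 1.181, -0.178], TCP at [0.214, -0.587, 0.223] pointing down, gripper open.
Joint ranges: [-3.08, 3.08], [-0.75, 2.2], [0.22, 2.44], [-1.43, 4.57], [0, 2.65], [-2.85, 2.85]. Speed limits (rad/s): [2.79, 2.79, 3.14, 3.14, 3.14, 3.14].

## Interface

Orientations are given as a unit quaternion [x, y, z, w].
In Python, from rig import * gives the robot as it stands.
- The arm moves only by the tool drive_tool, never from a script. Its argument "plan" is a list of rows, each a list of 7 numbers: the shift along the tool's x, y, z in mm, then the turn, a rotation vector about the tool's x, y, z in degrees, then the finger opening in mm, from 0 to 87. A call has 1 to 10 rows; each row is the pose to reach, as a shift and turn from the pose commanded when the call began, along the tool's axes at that moment; what a row does not reach only later rows make up. A row lasts 1/10 s, in which the tool goes at most 50 mm and 8.59 degrees, less where a joint would pass 70% of its speed; a pose out of reach is approached as far as the arm can. A call with a gripper value outside its range is refused whole. The fingers move at their own pace and stop on an object; "newtons" is the grip in N (left out, the last holds). Time passes only in rows, so rows that repeat a pose let the fingers close. It gives the time, the measured TCP pose, the force and the opening at its end, in the units of the state.
- get_obs(): the state, without advancing time (a new reading comes with each control period).
- camera(name): name is "scene" or "top"; returns the picture (384x512x3 uint8, blue, green, red); there is no depth.
- get_calibration(name): a dict with "fx", "fy", "cx", "cy" (pixels), "origin" and "rotation" of the camera in the world. Camera axes: x right, y down, z forward; pixel columns grow to the right and rows downward; lengths in m; the calibration is good to about 2 mm. A picture is of the moment at which its call begins. get_calibration takes no time and is no camera call.
- hand_in(): hands the job in, once; it reports no verdict.
Trained networks look in the newest picture that a camera, given by its name, has taken for a name from the list of things; names that differ only in an ending like _2 or _b are one class to them, and where a whole thing is asked for, a point or a joint stands for the part that bears it (a point fixed in the world has none). Each returns a list of dicts, best first, with "conf" (0 to 1); they miss things now and then, are a little off and sometimes report something else, mostly with a low value. They report only what shows in the picture. A call takes as long as a camera call. They do not tell look-alikes from the thing itself.
- spot_in(camera, target): "location" ([column, row] in pixels, amid what is visible of it).
- mark_of(camera, target): "location" ([column, row] in pixels: a listed point, or the origin of a listed thing).
The state is a dict: "time": time; "q": joint angles; "joint_velocities": joint speeds; "joint_torque": joint torques, N m; "position": TCP position; "tool_rot": TCP orientation; "ft_force": force on the tool from outside, world axes, zero at the start; "moment": the same for the moment, N m; "grip_width": finger opening in m.
Only numpy, scipy, OpenCV 4.12 (cv2) and the standard library are available. Lean on these libraries where they do the work, as an engineer would, in place of code of your own. Each camera call takes 0.05 s, during which the arm holds its last target. There are 200 camera calls.

## Task

The round plate inside the press nest is sitting crooked. Take the flat hand tamper out of its stand, press the plate squarely down with it until it bottoms out on its stop and lies level, and keep it fully down for two seconds without forcing it; then lift off, so the plate springs back up level, and put the tamper back upright in its stand. Press only with the tamper and leave the tape roll, the screw cup and the green screwdriver where they are.

Things in the scene. Friction and masses are not known exactly. Their poses are not given: they have to be found in the camera images.
- nest: press nest, fixed to the bench: steel flange 92 mm across, 12 mm thick, on it an upright grey barrel 74 mm outside, 62 mm inside, open at the top. Origin: centre of the underside, on the barrel's axis; z up.
- nest_rim (a point): centre of the barrel's mouth, 64 mm above the bench. Inside is an aluminium plate, 56 mm across with a blue face, that rocks about its centre and rides on a spring. At rest the middle of its face is about 12 mm below this point, give or take 7 mm: the height setting differs from job to job and is not measured.
- stroke (a joint): how far the plate is pressed down, m: 0 up at rest, 0.012 bottomed on its hard stop (at any height setting). The spring pushes up with 6 N at 0, rising evenly to 12 N at 0.012; beyond that the force climbs steeply. The nest must never be pressed with more than 25 N.
- rock_x (a joint): tilt of the plate about the nest's x axis, rad, 0 is level. Stiff seat (0.05 N m friction): it stays where it is left, and a flat tool pressed on it square brings it level.
- rock_y (a joint): the same about the nest's y axis, rad, 0 is level.
- tamper: hand tamper, about 0.22 kg, loose, standing upright in its stand: flat steel foot 50 mm across and 12 mm thick, short neck 18 mm across up to 26 mm, then a square wooden handle 26 x 26 mm from 25 to 95 mm above the foot's face, its flats along the tamper's x and y axes. Origin: centre of the foot's flat underside; z up along the handle.
- stand: tamper stand, fixed: black round dish 70 mm outside, 58 mm inside, 14 mm high. Origin: centre of its underside.
- stand_floor (a point): centre of the stand's inner floor, 5 mm above the bench; the tamper's origin belongs here.
- tape: amber tape roll lying flat, 60 mm across, 18 mm high; bystander. Origin: centre of the underside.
- cup_screws: small blue cup of screws, 62 mm across, 31 mm high; bystander. Origin: centre of the underside.
- driver_green: green-handled screwdriver lying down, 152 mm long, 20 mm thick; bystander. Origin: middle of the underside.
Mind the look-alikes: they are no part of the job. There is more than one size of the tamper; the one meant has the size given above.

How it is judged:
On the way, in this order (a step that is already met when the one before it is completed fails the run):
1. the tamper is lifted out of its stand (z of tamper in the frame of stand above 0.03 m), for 0.2 s.
2. the plate is fully down (stroke over 11.2 mm of 12, so with more than 12 N), level within 0.05 rad on both axes, pressed by the upright tamper, for 1 s (value of joint stroke above 0.0112 m and value of joint rock_x between -0.05 and 0.05 rad and value of joint rock_y between -0.05 and 0.05 rad and angle between tamper's own z axis and vertical below 0.07 rad and contact force between tamper and nest above 12 N), for 1 s.
At the end, for the whole second after the job is handed in: the tamper stands upright (within 0.05 rad), at rest, in its stand with its origin within 7 mm of the floor's centre; the plate has sprung back up (stroke under 1.5 mm) and is level within 0.05 rad about both axes (distance between tamper and stand_floor below 0.007 m and angle between tamper's own z axis and vertical below 0.05 rad and linear speed of tamper below 0.02 m/s and value of joint stroke below 0.0015 m and value of joint rock_x between -0.05 and 0.05 rad and value of joint rock_y between -0.05 and 0.05 rad); the robot touches nothing.
It fails at once if the nest pressed with more than 25 N by the tamper (contact force between tamper and nest above 25 N).
It fails at once if the fingers or the arm touch the nest (contact force between any of the fingers, the arm and nest above 2 N).
It fails at once if tape roll moved over 20 mm (distance of tape from where it was at the start of the episode above 0.02 m).
It fails at once if screw cup moved over 20 mm (distance of cup_screws from where it was at the start of the episode above 0.02 m).
It fails at once if green screwdriver moved over 20 mm (distance of driver_green from where it was at the start of the episode above 0.02 m).
It also fails if it takes over 72 s, if anything falls off the work surface, if the arm or the gripper's body presses on something with over 40 N, if the wrist force passes 120 N, or if a joint passes its speed limit or range.

## Working session

There is one attempt and no reset: what is moved stays moved. The work goes in short steps, Python scripts to look and compute and a tool call to move; the robot and the scene stay as the last step left them, time stands still between calls to the robot, and variables do not carry over. Pictures are saved under pics/ and viewed, about 8 in all and at most 12, crops included, and the job is handed in when it is done.

Besides the shell and the picture viewer there is one more tool, called after "Request:" as name(argument=value, ...) on one line, values as JSON. drive_tool: Moves the arm, as the interface text tells. Its arguments: {"type":"object","properties":{"plan":{"type":"array","items":{"type":"array","items":{"type":"number"}}},"newtons":{"type":"number"}},"required":["plan"]}

```bash
mkdir -p pics; ls; cat > h.py <<'E'
from rig import *
import numpy as np, cv2
def ray(cam,px,z):
    c=get_calibration(cam);R=np.array(c["rotation"]);o=np.array(c["origin"])
    d=R@np.array([(px[0]-c["cx"])/c["fx"],(px[1]-c["cy"])/c["fy"],1])
    return o+d*(z-o[2])/d[2]
def proj(cam,p):
    c=get_calibration(cam);q=np.array(c["rotation"]).T@(np.array(p)-c["origin"])
    return np.array([c["fx"]*q[0]/q[2]+c["cx"],c["fy"]*q[1]/q[2]+c["cy"]])
E
python3 - <<'E'
from h import *
o=get_obs();print({k:np.round(v,3) for k,v in o.items()})
for n in("scene","top"):
    im=camera(n);cv2.imwrite(f"pics/{n}0.png",im);c=get_calibration(n);print(n,c)
    for t,z in(("tamper",.005),("stand",0),("nest",0),("nest_rim",.064),("stand_floor",.005),("tape",0),("cup_screws",0),("driver_green",0)):
        for m in mark_of(n,t)[:3]: print(t,np.round(m["location"],1),round(m["conf"],2),np.round(ray(n,m["location"],z),4))
E
```

```text
pics
{'time': np.float64(0.0), 'q': array([-1.4  ,  0.528,  1.434, -0.   ,  1.181, -0.178]), 'joint_velocities': array([ 0.001, -0.001, -0.001,  0.001, -0.002,  0.001]), 'joint_torque': array([  0.   , -44.004, -17.659,   0.063,   0.058,  -0.   ]), 'position': array([ 0.214, -0.587,  0.222]), 'tool_rot': array([-0.123,  0.697, -0.696,  0.123]), 'ft_force': array([-0.311, -0.74 ,  0.321]), 'moment': array([-0.019,  0.037,  0.051]), 'grip_width': np.float64(0.087)}
scene {'fx': 457.2680274656619, 'fy': 457.2680274656619, 'cx': 253.50757883875633, 'cy': 191.31757355158052, 'origin': array([0.02240951, 0.51691174, 0.61689253]), 'rotation': array([-0.31371592,  0.8352052 , -0.4256764 ,  0.15104366])}Traceback (most recent call last):
  File "<stdin>", line 6, in <module>
  File "h.py", line 5, in ray
    d=R@np.array([(px[0]-c["cx"])/c["fx"],(px[1]-c["cy"])/c["fy"],1])
      ~^~~~~~~~~~~~~~~~~~~~~~~~~~~~~~~~~~~~~~~~~~~~~~~~~~~~~~~~~~~~~~
ValueError: matmul: Input operand 1 has a mismatch in its core dimension 0, with gufunc signature (n?,k),(k,m?)->(n?,m?) (size 3 is different from 4)
```

```bash
sed -i 's/R=np.array(c\["rotation"\])/R=Rot.from_quat(c["rotation"]).as_matrix()/; s/np.array(c\["rotation"\]).T/Rot.from_quat(c["rotation"]).as_matrix().T/; 2a from scipy.spatial.transform import Rotation as Rot' h.py
python3 - <<'E'
from h import *
ims=[]
for n in("scene","top"):
    im=camera(n);cv2.imwrite(f"pics/{n}0.png",im);ims.append(im)
    for t,z in(("tamper",.005),("stand",0),("nest",0),("nest_rim",.064),("stand_floor",.005),("tape",0),("cup_screws",0),("driver_green",0)):
        for m in mark_of(n,t)[:3]: print(n,t,np.round(m["location"],1),round(m["conf"],2),np.round(ray(n,m["location"],z),4))
E
```

```text
scene tamper [217.7 271.6] 0.6 [0.4466 0.1106 0.005 ]
scene tamper [219.2 273.1] 0.16 [0.442  0.1115 0.005 ]
scene stand [216.1 273.6] 0.8 [0.4488 0.1128 0.    ]
scene nest [286.9 218.8] 0.92 [ 0.4473 -0.0982  0.    ]
scene nest_rim [286.8 195.7] 0.61 [ 0.4477 -0.0923  0.064 ]
scene stand_floor [216.2 272.9] 0.89 [0.4464 0.1147 0.005 ]
scene tape [265.  247.1] 0.84 [ 0.4267 -0.0007  0.    ]
scene cup_screws [127.  268.9] 0.75 [0.5796 0.213  0.    ]
scene driver_green [337.2 182.7] 0.48 [ 0.4396 -0.2826  0.    ]
top tamper [198.7 203.4] 0.51 [0.4484 0.11   0.005 ]
top tamper [161.5 187.7] 0.44 [0.486  0.2074 0.005 ]
top stand [198.5 207.5] 0.52 [0.4379 0.1107 0.    ]
top nest [281.5 204.7] 0.93 [ 0.4518 -0.1048  0.    ]
top nest_rim [283.6 202.2] 0.72 [ 0.455  -0.1044  0.064 ]
top stand_floor [197.  206.3] 0.5 [0.4407 0.1141 0.005 ]
top tape [244.3 208.3] 0.49 [ 0.4395 -0.008   0.    ]
top cup_screws [161.7 151.4] 0.85 [0.5817 0.2128 0.    ]
top driver_green [347.9 210.8] 0.7 [ 0.4411 -0.2799  0.    ]
top driver_green [197.7 206.2] 0.61 [ 0.4412  0.113  -0.    ]
```

View pics/scene0.png

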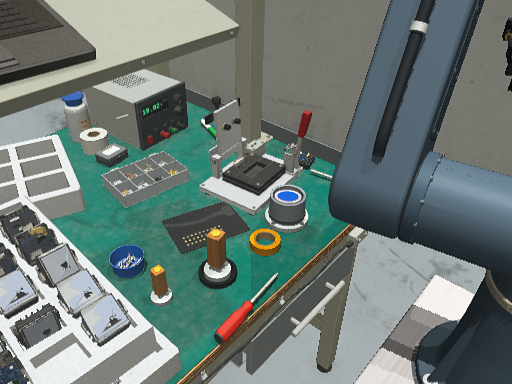

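View pics/top0.png

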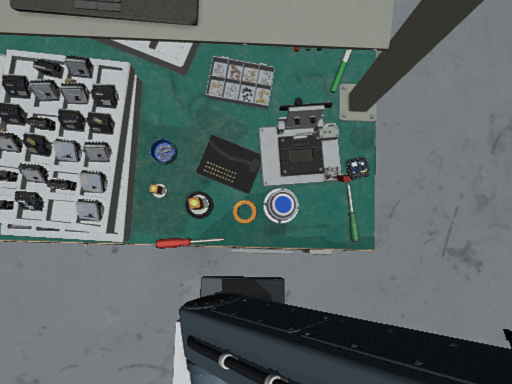

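The scene view shows the right (large) tamper in the black stand at (217,272), with a small look-alike at (160,295). The nest is at (287,205), with the tape at (265,241) close to it. I'll enlarge the top view to get the handle yaw and the nest centre.

```bash
python3 - <<'E'
import cv2,numpy as np
t=cv2.imread("pics/top0.png");s=cv2.imread("pics/scene0.png")
a=cv2.resize(t[185:225,175:230],None,fx=7,fy=7,interpolation=cv2.INTER_CUBIC)
b=cv2.resize(t[182:226,258:308],None,fx=7,fy=7,interpolation=cv2.INTER_CUBIC)
c=cv2.resize(s[222:290,190:245],None,fx=4,fy=4,interpolation=cv2.INTER_CUBIC)
d=cv2.resize(s[100:234,180:340],None,fx=2,fy=2,interpolation=cv2.INTER_CUBIC)
o=np.zeros((600,760,3),np.uint8)
for im,y,x in((a,0,0),(b,0,390),(c,320,0),(d,320,240)):
    h,w=im.shape[:2];o[y:y+h,x:x+w]=im[:600-y]
cv2.imwrite("pics/z1.png",o)
E
```

```text
(no output)
```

View pics/z1.png

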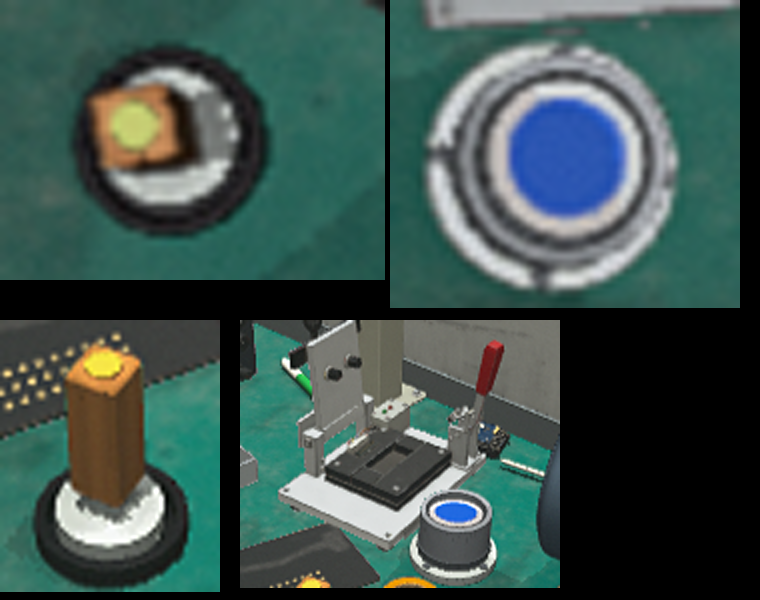

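```bash
python3 - <<'E'
from h import *
t=cv2.imread("pics/top0.png")
c=get_calibration("top");print(np.round(c["origin"],3),np.round(Rot.from_quat(c["rotation"]).as_matrix(),3).tolist(),c["fx"])
hsv=cv2.cvtColor(t,cv2.COLOR_BGR2HSV)
def biggest(m,x0,x1,y0,y1):
    k=np.zeros_like(m);k[y0:y1,x0:x1]=m[y0:y1,x0:x1]
    cs,_=cv2.findContours(k,cv2.RETR_EXTERNAL,cv2.CHAIN_APPROX_NONE);return max(cs,key=cv2.contourArea)
H,S,V=cv2.split(hsv)
# handle top: orange bright
m=(((H<32)&(S>80)&(V>130))*255).astype(np.uint8)
q=biggest(m,175,230,185,225);r=cv2.minAreaRect(q);print("handle",r)
for z in(.1,):
    bx=cv2.boxPoints(r);W=np.array([ray("top",p,z)[:2] for p in bx]);print(np.round(W,4).tolist(),"ctr",ray("top",r[0],z),"sides",np.linalg.norm(np.diff(W,axis=0),axis=1),"ang",np.degrees(np.arctan2(*(W[1]-W[0])[::-1])))
# non-green blobs: stand & flange
g=((H>70)&(H<95)&(S>90))
m=((~g)*255).astype(np.uint8)
for nm,b,z in(("stand",(180,222,188,222),.01),("nest",(259,301,185,227),.012)):
    q=biggest(m,*b);e=cv2.fitEllipse(q);print(nm,e,ray("top",e[0],z), "dia",e[1][0]/c["fx"]*(c["origin"][2]-z))
m=(((H>100)&(H<130)&(S>120)&(V>120))*255).astype(np.uint8)
e=cv2.fitEllipse(biggest(m,259,305,182,227));print("blue",e,ray("top",e[0],.052),"dia",e[1][0]/c["fx"]*(c["origin"][2]-.052))
E
```

```text
[ 0.405 -0.02   0.997] [[0.029, -0.996, 0.083], [-0.999, -0.032, -0.03], [0.033, -0.082, -0.996]] 382.35094642176466
handle ((193.88238525390625, 202.52943420410156), (10.186494827270508, 10.186494827270508), 75.96376037597656)
[[0.4541, 0.1235], [0.4606, 0.1008], [0.4376, 0.0941], [0.4312, 0.1168]] ctr [0.44585401 0.10880833 0.1       ] sides [0.02362828 0.02389208 0.02358373] ang -74.03590963210455
stand ((198.56747436523438, 204.6700439453125), (25.567119598388672, 26.22139549255371), 79.66606140136719) [0.44486936 0.10956618 0.01      ] dia 0.06600429885485241
nest ((280.50543212890625, 205.0747833251953), (35.332183837890625, 36.43780517578125), 178.2064666748047) [ 0.45018407 -0.10123677  0.012     ] dia 0.09102905836521595
blue ((282.6800231933594, 203.98666381835938), (15.399633407592773, 15.98222827911377), 160.8197784423828) [ 0.45119164 -0.10328919  0.052     ] dia 0.038064228536736106
```

```bash
cat >> h.py <<'E'
def target(p,az,tcp_down=True):
    """rotation: tool y down, z at azimuth az (deg), x=y×z"""
    a=np.radians(az);z=np.array([np.cos(a),np.sin(a),0]);y=np.array([0,0,-1.]);return np.array(p),np.stack([np.cross(y,z),y,z],1)
def move(p,az,o=None):
    o=o or get_obs();R0=Rot.from_quat(o["tool_rot"]).as_matrix();p,R=target(p,az)
    d=R0.T@(p-o["position"])*1000
    r=Rot.from_matrix(R0.T@R).as_rotvec(degrees=True)
    print("pos",np.round(o["position"],4),"shift",np.round(d,1),"turn",np.round(r,2),"rows",max(np.linalg.norm(d)/50,np.linalg.norm(r)/8.59))
def st():
    o=get_obs();R=Rot.from_quat(o["tool_rot"]).as_matrix()
    print(o["time"],np.round(o["position"],4),"F",np.round(o["ft_force"],2),"M",np.round(o["moment"],3),"w",round(o["grip_width"],4),"zaz",round(np.degrees(np.arctan2(R[1,2],R[0,2])),2),"tilt",np.round(R[:2,1],4));return o
E
python3 - <<'E'
from h import *
st()
t=cv2.resize(cv2.imread("pics/top0.png")[185:225,175:230],None,fx=8,fy=8,interpolation=cv2.INTER_CUBIC)
H,S,V=cv2.split(cv2.cvtColor(t,cv2.COLOR_BGR2HSV))
for v in(110,130,150,170):
    m=(((H<32)&(S>70)&(V>v))*255).astype(np.uint8)
    cs,_=cv2.findContours(m,0,1);q=max(cs,key=cv2.contourArea);r=cv2.minAreaRect(q)
    W=np.array([ray("top",(np.array(p)+.5)/8-.5+[175,185],.1)[:2] for p in cv2.boxPoints(r)])
    print(v,np.linalg.norm(np.diff(W,axis=0),axis=1)[:2],np.degrees(np.arctan2(*(W[1]-W[0])[::-1])),W.mean(0))
# red handle of toggle
for n,p in(("scene",(306,114)),("top",(344,178))): print([np.round(ray(n,p,z),3) for z in(.08,.12,.16)])
for az in(100,-80,10,-170): move([.445,.110,.18],az)
E
```

```text
1.0 [ 0.2136 -0.5873  0.2226] F [-0.29 -0.54 -0.46] M [ 0.02   0.027 -0.033] w 0.087 zaz -70.02 tilt [-0. -0.]
110 [0.02582226 0.02612853] -77.80799336936613 [0.44579751 0.10897737]
130 [0.02524898 0.02499354] -75.82646634489143 [0.44597136 0.10911846]
150 [0.02383338 0.02460268] -76.50677429376655 [0.44627792 0.1089916 ]
170 [0.02048218 0.01704396] -26.76384028469286 [0.44576899 0.10233786]
[array([ 0.613, -0.389,  0.08 ]), array([ 0.569, -0.321,  0.12 ]), array([ 0.525, -0.254,  0.16 ])]
[array([ 0.518, -0.249,  0.08 ]), array([ 0.513, -0.239,  0.12 ]), array([ 0.508, -0.229,  0.16 ])]
pos [ 0.2136 -0.5873  0.2226] shift [-455.8   42.6 -576.3] turn [   0.   -170.02    0.  ] rows 19.792263922010566
pos [ 0.2136 -0.5873  0.2226] shift [-455.8   42.6 -576.3] turn [-0.    9.98  0.  ] rows 14.718904910588774
pos [ 0.2136 -0.5873  0.2226] shift [-455.8   42.6 -576.3] turn [ -0.   -80.02   0.  ] rows 14.718904910588774
pos [ 0.2136 -0.5873  0.2226] shift [-455.8   42.6 -576.3] turn [-0.   99.98 -0.  ] rows 14.718904910588774
```

Request:
drive_tool(plan=[[-31, 0, -39, 0, 0.5, 0, 87], [-62, 0, -78, 0, 1, 0, 87], [-93, 0, -118, 0, 1.5, 0, 87], [-124, 0, -157, 0, 2, 0, 87], [-155, 0, -196, 0, 2.5, 0, 87], [-186, 0, -235, 0, 3, 0, 87], [-217, 0, -274, 0, 3.5, 0, 87], [-248, 0, -314, 0, 4, 0, 87], [-279, 0, -353, 0, 4.5, 0, 87], [-310, 0, -392, 0, 5, 0, 87]])

```text
time: 2.0
position: [0.3714, -0.1116, 0.223]
tool_rot: [0.091, -0.701, 0.701, -0.092]
ft_force: [0.3, -0.9, 0.2]
grip_width: 0.0871
```

```bash
python3 -c "
from h import *
st();move([.4455,.1095,.2],-77)"
```

```text
2.0 [ 0.3714 -0.1116  0.223 ] F [ 0.31 -0.89  0.2 ] M [-0.012 -0.011  0.005] w 0.0871 zaz -75.08 tilt [ 0.0013 -0.0007]
pos [ 0.3714 -0.1116  0.223 ] shift [-128.5   22.9 -194.6] turn [-0.06  1.92 -0.06] rows 4.685844140274549
```

Request:
drive_tool(plan=[[-25, 4, -38, 0, 0.4, 0, 87], [-50, 8, -76, 0, 0.8, 0, 87], [-76, 12, -114, 0, 1.2, 0, 87], [-102, 18, -152, 0, 1.5, 0, 87], [-127, 22, -190, 0, 1.9, 0, 87], [-127, 22, -190, 0, 1.9, 0, 87], [-127, 22, -190, 0, 1.9, 0, 87]])

```text
time: 2.7
position: [0.4443, 0.104, 0.2004]
tool_rot: [0.082, -0.702, 0.703, -0.082]
ft_force: [0.2, 1.2, 1.0]
grip_width: 0.0872
```

```bash
python3 -c "
from h import *
st();move([.4455,.1095,.2],-77);move([.4455,.1095,.058],-77)
im=camera('scene');cv2.imwrite('pics/s2.png',im)
print(proj('scene',get_obs()['position']))"
```

```text
2.7 [0.4443 0.104  0.2004] F [0.15 1.16 1.  ] M [ 0.054  0.011 -0.071] w 0.0872 zaz -76.72 tilt [-0.0004 -0.0005]
pos [0.4443 0.104  0.2004] shift [-2.5  0.4 -5.1] turn [-0.02  0.28  0.03] rows 0.11377653670743036
pos [0.4443 0.104  0.2004] shift [ -2.5 142.4  -5.2] turn [-0.02  0.28  0.03] rows 2.85109648006704
[218.34452889 182.65459379]
```

View pics/s2.png

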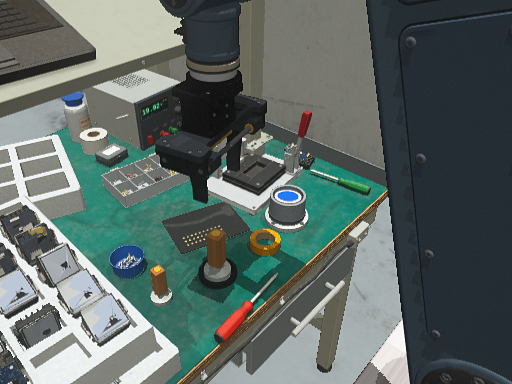

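Request:
drive_tool(plan=[[-2.5, 40, -5, 0, 0, 0, 87], [-2.5, 80, -5, 0, 0, 0, 87], [-2.5, 110, -5, 0, 0, 0, 87], [-2.5, 130, -5, 0, 0, 0, 87], [-2.5, 144, -5, 0, 0, 0, 87], [-2.5, 144, -5, 0, 0, 0, 87]], newtons=10)

```text
time: 3.35
position: [0.4445, 0.1067, 0.0553]
tool_rot: [-0.081, 0.703, -0.703, 0.078]
ft_force: [0.9, -0.1, 0.3]
grip_width: 0.0873
```

```bash
python3 -c "
from h import *
st();move([.4455,.1095,.056],-77)"
```

```text
3.35 [0.4445 0.1067 0.0553] F [ 0.89 -0.14  0.26] M [ 0.039  0.012 -0.042] w 0.0873 zaz -77.11 tilt [-0.0041 -0.0002]
pos [0.4445 0.1067 0.0553] shift [-1.6 -0.7 -2.5] turn [ 0.04 -0.11  0.23] rows 0.06082468965871332
```

Request:
drive_tool(plan=[[-1.5, 0, -2.5, 0, 0, 0.2, 60], [-1.5, 0, -2.5, 0, 0, 0.2, 30], [-1.5, 0, -2.5, 0, 0, 0.2, 0], [-1.5, 0, -2.5, 0, 0, 0.2, 0], [-1.5, 0, -2.5, 0, 0, 0.2, 0], [-1.5, 0, -2.5, 0, 0, 0.2, 0], [-1.5, 0, -2.5, 0, 0, 0.2, 0], [-1.5, 0, -2.5, 0, 0, 0.2, 0]], newtons=10)

```text
time: 4.15
position: [0.4467, 0.1114, 0.0566]
tool_rot: [-0.079, 0.703, -0.702, 0.082]
ft_force: [-0.2, 0.1, 0.1]
grip_width: 0.0305
```

Request:
drive_tool(plan=[[0, 0, 0, 0, 0, 0, 0], [0, 0, 0, 0, 0, 0, 0], [0, 0, 0, 0, 0, 0, 0], [0, 0, 0, 0, 0, 0, 0]], newtons=45)

```text
time: 4.55
position: [0.4466, 0.1114, 0.0564]
tool_rot: [-0.079, 0.703, -0.702, 0.082]
ft_force: [0.8, 0.2, -1.6]
grip_width: 0.0259
```

```bash
python3 -c "
from h import *
st();im=camera('scene');cv2.imwrite('pics/s3.png',cv2.resize(im[130:300,130:330],None,fx=3,fy=3))"
```

```text
4.55 [0.4466 0.1114 0.0564] F [ 0.85  0.16 -1.56] M [-0.011  0.007  0.014] w 0.0259 zaz -76.92 tilt [0.0032 0.0008]
```

View pics/s3.png

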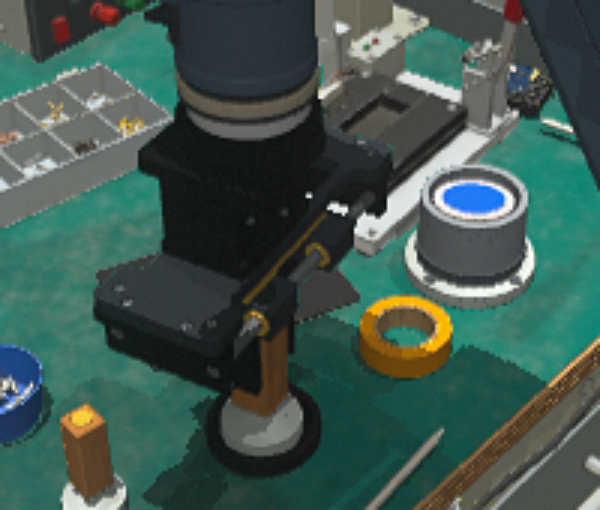

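Request:
drive_tool(plan=[[0, -8, 0, 0, 0, 0, 0], [0, -20, 0, 0, 0, 0, 0], [0, -50, 0, 0, 0, 0, 0], [0, -85, 0, 0, 0, 0, 0], [0, -115, 0, 0, 0, 0, 0], [0, -115, 0, 0, 0, 0, 0], [0, -115, 0, 0, 0, 0, 0]], newtons=45)

```text
time: 5.3
position: [0.446, 0.1113, 0.172]
tool_rot: [-0.079, 0.703, -0.702, 0.082]
ft_force: [-0.9, 0.9, -2.1]
grip_width: 0.0256
```

```bash
python3 -c "
from h import *
st();move([.4515,-.1015,.171],-77)
for n in ('scene','top'):
  camera(n)
  for t,z in (('nest_rim',.064),('stand_floor',.005)):
    for m in mark_of(n,t)[:1]:print(n,t,np.round(ray(n,m['location'],z),4),m['conf'])"
```

```text
5.3 [0.446  0.1113 0.172 ] F [-0.92  0.9  -2.11] M [0.007 0.033 0.078] w 0.0256 zaz -76.91 tilt [0.0045 0.0008]
pos [0.446  0.1113 0.172 ] shift [ 42.9   0.9 208.5] turn [-0.01  0.09 -0.26] rows 4.257327257852587
scene nest_rim [ 0.4589 -0.0959  0.064 ] 0.67
scene stand_floor [0.45   0.1149 0.005 ] 0.71
top nest_rim [ 0.4458 -0.1078  0.064 ] 0.89
top stand_floor [0.4441 0.1214 0.005 ] 0.47
```

Request:
drive_tool(plan=[[9, 0, 42, 0, 0, -0.1, 0], [18, 0, 84, 0, 0, -0.2, 0], [27, 0, 126, 0, 0, -0.25, 0], [36, 0, 168, 0, 0, -0.25, 0], [42, 0, 200, 0, 0, -0.25, 0], [43, 0, 208, 0, 0, -0.25, 0], [43, 0, 208, 0, 0, -0.25, 0], [43, 0, 208, 0, 0, -0.25, 0]])

```text
time: 6.4
position: [0.4507, -0.1, 0.1708]
tool_rot: [-0.081, 0.703, -0.702, 0.08]
ft_force: [-0.5, 0.4, -2.0]
grip_width: 0.0257
```

```bash
python3 -c "
from h import *
st();move([.4505,-.102,.125],-77)
ims=[]
for n in ('scene','top'):
  im=camera(n);cv2.imwrite('pics/h_%s.png'%n,im)
c=cv2.resize(cv2.imread('pics/h_scene.png')[110:240,220:350],None,fx=4.4,fy=4.4,interpolation=cv2.INTER_CUBIC)
cv2.imwrite('pics/s4.png',c)
c=cv2.imread('pics/s3.png')
s=cv2.imread('pics/scene0.png');H,S,V=cv2.split(cv2.cvtColor(s,cv2.COLOR_BGR2HSV))
g=((H>70)&(H<95)&(S>90));m=((~g)*255).astype(np.uint8);
m2=np.zeros_like(m);m2[183:232,262:312]=m[183:232,262:312]
# predicted outlines for candidate centre
for cx,cy in ((.4505,-.102),):
  for r,z in((.046,.012),(.037,.064)):
    P=np.array([proj('scene',[cx+r*np.cos(a),cy+r*np.sin(a),z]) for a in np.linspace(0,6.28,60)])
    print(r,'cols',P[:,0].min(),P[:,0].max(),'rows',P[:,1].min(),P[:,1].max())
    for p in P: cv2.circle(s,(int(round(p[0]*1)),int(round(p[1]))),0,(0,0,255) if z<.02 else (0,255,255),-1)
cv2.imwrite('pics/s5.png',np.hstack([cv2.resize(s[175:245,250:325],None,fx=5,fy=5,interpolation=0),cv2.resize(c,(350,350))]))
"
```

```text
6.4 [ 0.4507 -0.1     0.1708] F [-0.48  0.45 -1.96] M [ 0.016 -0.005 -0.021] w 0.0257 zaz -76.92 tilt [-0.0029  0.0014]
pos [ 0.4507 -0.1     0.1708] shift [ 0.5 45.8  2. ] turn [0.11 0.08 0.14] rows 0.9175246029453231
0.046 cols 265.2746294638144 309.04939789863647 rows 199.6129630621277 227.19986829722285
0.037 cols 270.4445312619698 306.82067757289764 rows 182.5363614097579 204.17703514109502
```

View pics/s4.png

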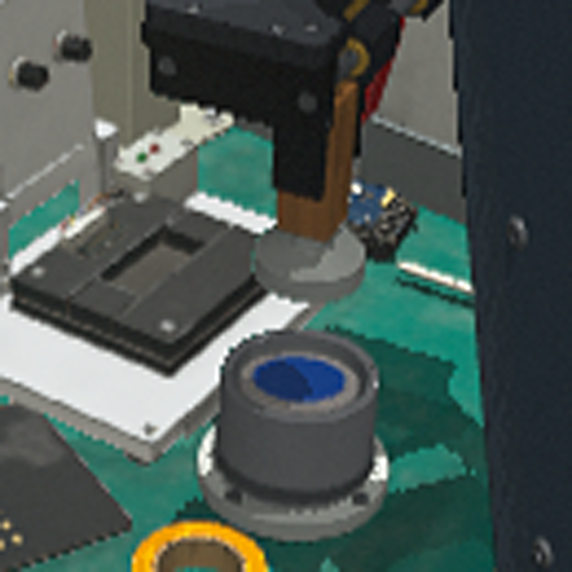

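View pics/s5.png

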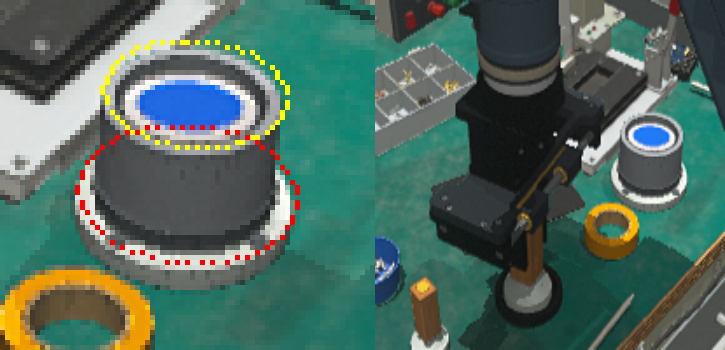

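The overlay on the left shows the rim (rim ellipse about cols 270–307) within about 1 px of the prediction, and the foot hangs directly above the barrel. I'll compare the foot's observed and predicted positions.

```bash
python3 -c "
from h import *
for c in((.4507,-.100),(.4470,-.100),(.4507,-.104)):
  for r,z in((.025,.1194),(.025,.1314),(.037,.064)):
    P=np.array([proj('scene',[c[0]+r*np.cos(a),c[1]+r*np.sin(a),z]) for a in np.linspace(0,6.28,90)])-[220,110]
    P*=4.4;print(c,z,np.round([P[:,0].min(),P[:,0].max(),P[:,1].min(),P[:,1].max()]))
"
```

```text
(0.4507, -0.1) 0.1194 [250. 362. 237. 299.]
(0.4507, -0.1) 0.1314 [251. 365. 214. 276.]
(0.4507, -0.1) 0.064 [219. 379. 321. 416.]
(0.447, -0.1) 0.1194 [257. 369. 240. 302.]
(0.447, -0.1) 0.1314 [258. 371. 217. 279.]
(0.447, -0.1) 0.064 [225. 386. 324. 420.]
(0.4507, -0.104) 0.1194 [256. 368. 233. 295.]
(0.4507, -0.104) 0.1314 [257. 370. 211. 272.]
(0.4507, -0.104) 0.064 [224. 384. 317. 412.]
```

Request:
drive_tool(plan=[[0, 15, 0, 0.1, 0, 0.15, 0], [0, 30, 0, 0.1, 0, 0.15, 0], [0, 42, 0, 0.1, 0, 0.15, 0], [0, 50, 0, 0.1, 0, 0.15, 0], [0, 50, 0, 0.1, 0, 0.15, 0], [0, 50, 0, 0.1, 0, 0.15, 0]], newtons=50)

```text
time: 7.1
position: [0.4516, -0.1006, 0.1215]
tool_rot: [0.08, -0.702, 0.703, -0.082]
ft_force: [-0.2, -0.2, -2.6]
grip_width: 0.0257
```

```bash
python3 -c "
from h import *
st()"
```

```text
7.1 [ 0.4516 -0.1006  0.1215] F [-0.16 -0.16 -2.61] M [-0.025  0.026  0.035] w 0.0257 zaz -76.86 tilt [ 0.0021 -0.0013]
```

Request:
drive_tool(plan=[[0, 2, 0, 0, 0, 0, 0], [0, 4, 0, 0, 0, 0, 0], [0, 6, 0, 0, 0, 0, 0], [0, 8, 0, 0, 0, 0, 0], [0, 8, 0, 0, 0, 0, 0]])

```text
time: 7.6
position: [0.4515, -0.1011, 0.1133]
tool_rot: [0.08, -0.702, 0.703, -0.081]
ft_force: [0.4, -0.3, -1.6]
grip_width: 0.0255
```

Request:
drive_tool(plan=[[0, 1, 0, 0, 0, 0, 0], [0, 2, 0, 0, 0, 0, 0], [0, 3, 0, 0, 0, 0, 0], [0, 3, 0, 0, 0, 0, 0]])

```text
time: 8.0
position: [0.4508, -0.1005, 0.1103]
tool_rot: [0.08, -0.702, 0.703, -0.081]
ft_force: [-1.5, 1.9, 1.8]
grip_width: 0.0258
```

Request:
drive_tool(plan=[[0, 1, 0, 0, 0, 0, 0], [0, 2, 0, 0, 0, 0, 0], [0, 3, 0, 0, 0, 0, 0], [0, 3, 0, 0, 0, 0, 0]])

```text
time: 8.4
position: [0.4509, -0.1006, 0.1073]
tool_rot: [0.08, -0.702, 0.703, -0.081]
ft_force: [-2.6, 4.9, 4.6]
grip_width: 0.0254
```

Request:
drive_tool(plan=[[0, 1, 0, 0, 0, 0, 0], [0, 2, 0, 0, 0, 0, 0], [0, 2, 0, 0, 0, 0, 0]])

```text
time: 8.7
position: [0.451, -0.1006, 0.1054]
tool_rot: [0.08, -0.702, 0.703, -0.081]
ft_force: [-3.3, 4.7, 6.3]
grip_width: 0.0256
```

Request:
drive_tool(plan=[[0.3, 0, -1, 0, 0, 0, 0], [0.7, 0, -2, 0, 0, 0, 0], [0.7, 0, -2, 0, 0, 0, 0]])

```text
time: 9.0
position: [0.4508, -0.1002, 0.1057]
tool_rot: [0.08, -0.701, 0.704, -0.082]
ft_force: [-2.3, 0.7, 5.4]
grip_width: 0.0259
```

```bash
python3 -c "
from h import *
for i in range(3):st();camera('scene')"
```

```text
9.0 [ 0.4508 -0.1002  0.1057] F [-2.3   0.65  5.42] M [ 0.36   0.643 -0.075] w 0.0259 zaz -76.85 tilt [ 0.0033 -0.0033]
9.05 [ 0.4508 -0.1002  0.1057] F [-2.31  1.02  5.88] M [0.323 0.623 0.028] w 0.0257 zaz -76.86 tilt [ 0.0032 -0.0033]
9.1 [ 0.4508 -0.1002  0.1057] F [-2.49  1.5   5.35] M [ 0.375  0.557 -0.01 ] w 0.0257 zaz -76.87 tilt [ 0.0032 -0.0032]
```

Request:
drive_tool(plan=[[0, 1, 0, 0, 0, 0, 0], [0, 2, 0, 0, 0, 0, 0], [0, 3, 0, 0, 0, 0, 0], [0, 3, 0, 0, 0, 0, 0]])

```text
time: 9.55
position: [0.4508, -0.1002, 0.1027]
tool_rot: [0.08, -0.701, 0.704, -0.082]
ft_force: [-3.7, 1.9, 7.4]
grip_width: 0.0258
```

```bash
python3 -c "
from h import *
st()"
```

```text
9.55 [ 0.4508 -0.1002  0.1027] F [-3.67  1.91  7.44] M [ 0.286  0.636 -0.011] w 0.0258 zaz -76.87 tilt [ 0.0032 -0.0031]
```

Request:
drive_tool(plan=[[0.5, 0.5, 0, 0, 0, 0, 0], [1, 1, -0.5, 0, 0, 0, 0], [1, 1.5, -0.5, 0, 0, 0, 0], [1, 2, -0.5, 0, 0, 0, 0], [1, 2, -0.5, 0, 0, 0, 0]])

```text
time: 10.05
position: [0.4506, -0.1002, 0.1011]
tool_rot: [0.079, -0.701, 0.704, -0.082]
ft_force: [-1.9, 2.4, 7.5]
grip_width: 0.0256
```

Request:
drive_tool(plan=[[0, 0.5, 0, 0, 0, 0, 0], [0, 1, 0, 0, 0, 0, 0], [0, 1, 0, 0, 0, 0, 0]])

```text
time: 10.35
position: [0.4507, -0.1003, 0.1001]
tool_rot: [0.079, -0.701, 0.704, -0.082]
ft_force: [-2.1, 2.0, 7.7]
grip_width: 0.0259
```

```bash
python3 -c "
from h import *
st()"
```

```text
10.35 [ 0.4507 -0.1003  0.1001] F [-2.09  1.96  7.71] M [ 0.446  0.371 -0.027] w 0.0259 zaz -76.88 tilt [ 0.0053 -0.0038]
```

Request:
drive_tool(plan=[[0, 0.5, 0, 0, 0, 0, 0], [0, 1, 0, 0, 0, 0, 0], [0, 1, 0, 0, 0, 0, 0]])

```text
time: 10.65
position: [0.4506, -0.1002, 0.0992]
tool_rot: [0.079, -0.701, 0.704, -0.082]
ft_force: [-1.6, 3.0, 8.9]
grip_width: 0.0255
```

Request:
drive_tool(plan=[[0, 0.4, 0, 0, 0, 0, 0], [0, 0.8, 0, 0, 0, 0, 0], [0, 0.8, 0, 0, 0, 0, 0]])

```text
time: 10.95
position: [0.4507, -0.1002, 0.0984]
tool_rot: [0.079, -0.701, 0.704, -0.082]
ft_force: [-1.8, 0.8, 9.4]
grip_width: 0.0255
```

```bash
python3 -c "
from h import *
st()
im=camera('scene');cv2.imwrite('pics/s6.png',cv2.resize(im[110:240,220:350],None,fx=4.4,fy=4.4,interpolation=cv2.INTER_CUBIC))"
```

```text
10.95 [ 0.4507 -0.1002  0.0984] F [-1.8   0.8   9.42] M [0.471 0.448 0.019] w 0.0255 zaz -76.88 tilt [ 0.0053 -0.0038]
```

View pics/s6.png

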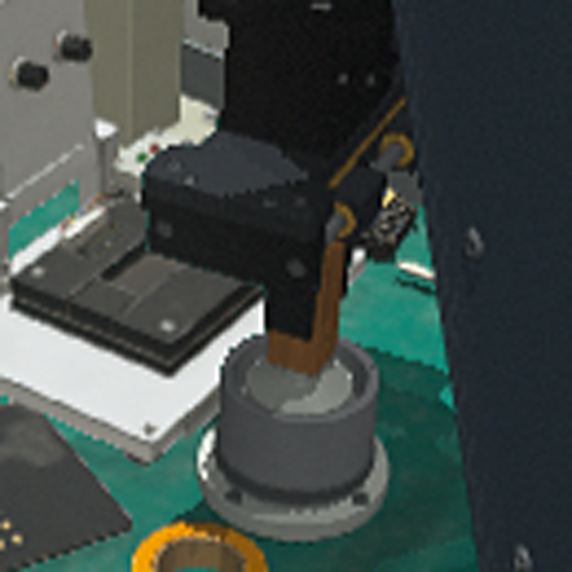

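The picture shows the foot seated in the barrel (ring about 220–380, foot about 245–353), clear of the wall, and the handle looks upright. The contact force is about 11.5 N, so it's just above the stop.

Request:
drive_tool(plan=[[0, 0.4, 0, 0, 0, 0, 0], [0, 0.4, 0, 0, 0, 0, 0], [0, 0.4, 0, 0, 0, 0, 0]])

```text
time: 11.3
position: [0.4506, -0.1002, 0.0981]
tool_rot: [0.079, -0.701, 0.704, -0.082]
ft_force: [-1.2, 1.9, 9.7]
grip_width: 0.026
```

Request:
drive_tool(plan=[[0, 0.3, 0, 0, 0, 0, 0], [0, 0.3, 0, 0, 0, 0, 0], [0, 0.3, 0, 0, 0, 0, 0]])

```text
time: 11.6
position: [0.4507, -0.1002, 0.098]
tool_rot: [0.079, -0.701, 0.704, -0.083]
ft_force: [-1.9, 1.1, 11.7]
grip_width: 0.0257
```

Request:
drive_tool(plan=[[0, 0.3, 0, 0, 0, 0, 0], [0, 0.3, 0, 0, 0, 0, 0], [0, 0.3, 0, 0, 0, 0, 0]])

```text
time: 11.9
position: [0.4507, -0.1002, 0.098]
tool_rot: [0.079, -0.701, 0.704, -0.083]
ft_force: [-2.5, 0.4, 13.6]
grip_width: 0.0258
```

```bash
python3 -c "
from h import *
for i in range(3):st();camera('top')"
```

```text
11.9 [ 0.4507 -0.1002  0.098 ] F [-2.46  0.37 13.64] M [0.584 0.652 0.023] w 0.0258 zaz -76.88 tilt [ 0.0056 -0.004 ]
11.95 [ 0.4507 -0.1002  0.098 ] F [-3.14  1.32 14.08] M [0.534 0.668 0.038] w 0.0254 zaz -76.88 tilt [ 0.0056 -0.004 ]
12.0 [ 0.4506 -0.1002  0.098 ] F [-2.35  2.06 14.5 ] M [0.548 0.631 0.005] w 0.0258 zaz -76.88 tilt [ 0.0055 -0.0039]
```

Request:
drive_tool(plan=[[0, 0, 0, 0, 0, 0, 0], [0, 0, 0, 0, 0, 0, 0], [0, 0, 0, 0, 0, 0, 0], [0, 0, 0, 0, 0, 0, 0], [0, 0, 0, 0, 0, 0, 0], [0, 0, 0, 0, 0, 0, 0], [0, 0, 0, 0, 0, 0, 0], [0, 0, 0, 0, 0, 0, 0], [0, 0, 0, 0, 0, 0, 0], [0, 0, 0, 0, 0, 0, 0]])

```text
time: 13.05
position: [0.4507, -0.1002, 0.098]
tool_rot: [0.079, -0.701, 0.704, -0.083]
ft_force: [-2.9, 1.9, 15.6]
grip_width: 0.0255
```

Request:
drive_tool(plan=[[0, 0.1, 0, 0, 0, 0, 0], [0, 0.1, 0, 0, 0, 0, 0], [0, 0.1, 0, 0, 0, 0, 0], [0, 0.1, 0, 0, 0, 0, 0], [0, 0.1, 0, 0, 0, 0, 0], [0, 0.1, 0, 0, 0, 0, 0], [0, 0.1, 0, 0, 0, 0, 0], [0, 0.1, 0, 0, 0, 0, 0], [0, 0.1, 0, 0, 0, 0, 0], [0, 0.1, 0, 0, 0, 0, 0]])

```text
time: 14.05
position: [0.4507, -0.1002, 0.098]
tool_rot: [0.079, -0.701, 0.704, -0.083]
ft_force: [-2.4, 2.3, 15.9]
grip_width: 0.0257
```

```bash
python3 -c "
from h import *
for i in range(4):st();im=camera(['scene','top'][i%2])
T=get_calibration('top')
s=cv2.imread('pics/s6.png')
im=camera('scene');a=cv2.resize(im[160:225,255:320],None,fx=6,fy=6,interpolation=cv2.INTER_CUBIC)
# overlay: ideal vertical handle edges
o=get_obs()['position']
for dx in(-.013,.013):
  for dy in(-.013,.013):
    c=np.cos(np.radians(-77));q=np.sin(np.radians(-77))
    p=[proj('scene',[o[0]+dx*c-dy*q,o[1]+dx*q+dy*c,o[2]-.0514+h]) for h in(.025,.095)]
    p=[tuple(int(v) for v in np.round((u-[255,160])*6)) for u in p];cv2.line(a,p[0],p[1],(0,255,255),1)
cv2.imwrite('pics/s7.png',a)"
```

```text
14.05 [ 0.4507 -0.1002  0.098 ] F [-2.4   2.34 15.91] M [0.528 0.647 0.026] w 0.0257 zaz -76.87 tilt [ 0.0056 -0.004 ]
14.1 [ 0.4507 -0.1002  0.098 ] F [-2.07  2.05 15.86] M [0.589 0.718 0.015] w 0.0255 zaz -76.88 tilt [ 0.0056 -0.004 ]
14.15 [ 0.4507 -0.1002  0.098 ] F [-2.76  1.88 16.11] M [ 0.542  0.689 -0.043] w 0.0257 zaz -76.87 tilt [ 0.0056 -0.004 ]
14.2 [ 0.4507 -0.1002  0.098 ] F [-2.9   1.32 14.86] M [0.569 0.741 0.01 ] w 0.0258 zaz -76.87 tilt [ 0.0056 -0.004 ]
```

View pics/s7.png

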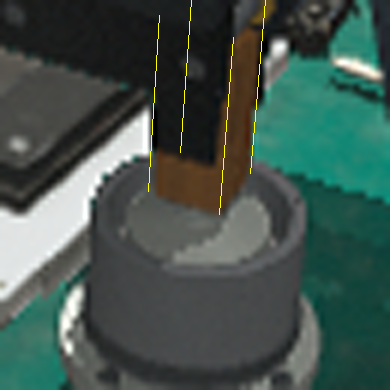

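Request:
drive_tool(plan=[[0, -2, 0, 0, 0, 0, 0], [0, -4, 0, 0, 0, 0, 0], [0, -7, 0, 0, 0, 0, 0], [0, -10, 0, 0, 0, 0, 0], [0, -13, 0, 0, 0, 0, 0], [0, -16, 0, 0, 0, 0, 0], [0, -30, 0, 0, 0, 0, 0], [0, -55, 0, 0, 0, 0, 0], [0, -75, 0, 0, 0, 0, 0], [0, -75, 0, 0, 0, 0, 0]])

```text
time: 15.3
position: [0.4515, -0.1004, 0.1733]
tool_rot: [0.078, -0.7, 0.705, -0.083]
ft_force: [0.6, -0.5, -2.9]
grip_width: 0.0259
```

```bash
python3 -c "
from h import *
st();move([.4455,.1105,.172],-77)
im=camera('scene');a=cv2.resize(im[120:225,245:330],None,fx=4.7,fy=4.7,interpolation=cv2.INTER_CUBIC)
b=cv2.resize(cv2.imread('pics/scene0.png')[175:225,255:320],None,fx=6,fy=6,interpolation=cv2.INTER_CUBIC)
o=np.zeros((500,800,3),np.uint8);o[:a.shape[0],:a.shape[1]]=a;o[:b.shape[0],405:405+b.shape[1]]=b
cv2.imwrite('pics/s8.png',o)
for nm,I in(('before',cv2.imread('pics/scene0.png')),('after',im)):
  H,S,V=cv2.split(cv2.cvtColor(I,cv2.COLOR_BGR2HSV));m=(((H>100)&(H<130)&(S>120)&(V>50))*255).astype(np.uint8)
  k=np.zeros_like(m);k[185:210,270:310]=m[185:210,270:310]
  cs,_=cv2.findContours(k,0,1);print(nm,cv2.fitEllipse(max(cs,key=cv2.contourArea)))
r=.019
for tx,ty in((0,0),(.1,0),(0,.1)):
  P=np.array([proj('scene',[.45+r*np.cos(t),-.1005+r*np.sin(t),.052+r*np.sin(t)*tx-r*np.cos(t)*ty]) for t in np.linspace(0,6.28,60)]).astype(np.float32)
  print('pred',tx,ty,cv2.fitEllipse(P))
"
```

```text
15.3 [ 0.4515 -0.1004  0.1733] F [ 0.57 -0.5  -2.93] M [-0.053 -0.01  -0.079] w 0.0259 zaz -76.91 tilt [ 0.0085 -0.0051]
pos [ 0.4515 -0.1004  0.1733] shift [-4.200e+01  2.000e-01 -2.068e+02] turn [-0.4   0.1  -0.41] rows 4.2204861988019955
before ((287.60321044921875, 195.7279052734375), (8.853110313415527, 19.57436180114746), 93.0932846069336)
after ((287.606201171875, 196.2451629638672), (11.48581314086914, 19.726945877075195), 94.72087097167969)
pred 0 0 ((288.0061950683594, 198.23333740234375), (11.150834083557129, 18.601215362548828), 94.32877349853516)
pred 0.1 0 ((288.0002136230469, 198.2282257080078), (9.917701721191406, 18.629053115844727), 97.94841003417969)
pred 0 0.1 ((288.0157165527344, 198.22915649414062), (10.276054382324219, 18.657588958740234), 88.9377212524414)
```

View pics/s8.png

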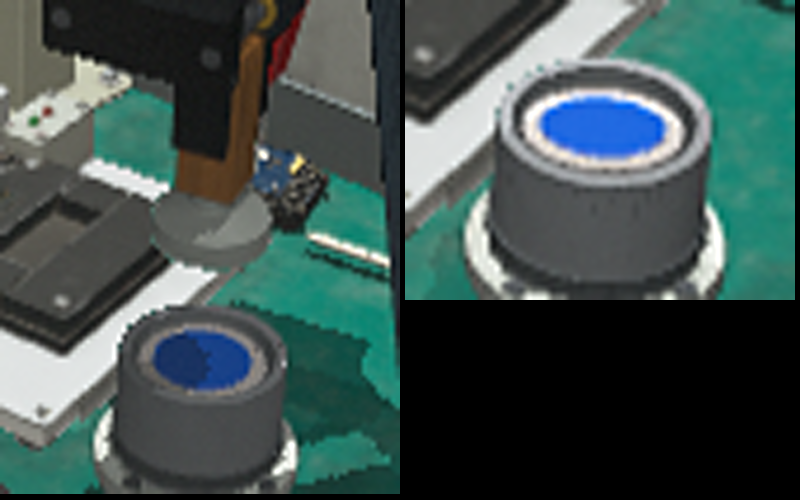

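The plate's face ellipse now has an axis ratio of 0.58 at 94.7°, against 0.60 at 94.3° predicted for level (it was 0.45 before). It has sprung back up level. Next I'll return the tamper.

Request:
drive_tool(plan=[[-8, 0, -42, -0.1, 0, -0.1, 0], [-17, 0, -84, -0.2, 0, -0.2, 0], [-25, 0, -126, -0.3, 0, -0.3, 0], [-34, 0, -168, -0.4, 0, -0.4, 0], [-40, 0, -200, -0.4, 0, -0.4, 0], [-42, 0, -207, -0.4, 0, -0.4, 0], [-42, 0, -207, -0.4, 0, -0.4, 0], [-42, 0, -207, -0.4, 0, -0.4, 0]])

```text
time: 16.15
position: [0.443, 0.1115, 0.1704]
tool_rot: [-0.083, 0.704, -0.701, 0.078]
ft_force: [-0.8, 0.3, -2.7]
grip_width: 0.0258
```

```bash
python3 -c "
from h import *
st();move([.4462,.1112,.065],-77)
im=camera('scene');o=get_obs()['position'];a=cv2.resize(im[160:300,170:270],None,fx=4,fy=4,interpolation=cv2.INTER_CUBIC)
for r,c,col in((.025,(o[0],o[1],o[2]-.0514),(0,0,255)),(.025,(o[0],o[1],o[2]-.0394),(0,0,255)),(.035,(.4462,.1112,.014),(0,255,255))):
  for t in np.linspace(0,6.28,70):
    p=(proj('scene',[c[0]+r*np.cos(t),c[1]+r*np.sin(t),c[2]])-[170,160]+.5)*4;cv2.circle(a,(int(p[0]),int(p[1])),1,col,-1)
cv2.imwrite('pics/s9.png',a)"
```

```text
16.15 [0.443  0.1115 0.1704] F [-0.83  0.33 -2.67] M [ 0.028 -0.026  0.022] w 0.0258 zaz -76.91 tilt [-0.0074  0.0032]
pos [0.443  0.1115 0.1704] shift [ -3.7 105.4   1.5] turn [0.28 0.09 0.37] rows 2.1086814365557256
```

View pics/s9.png

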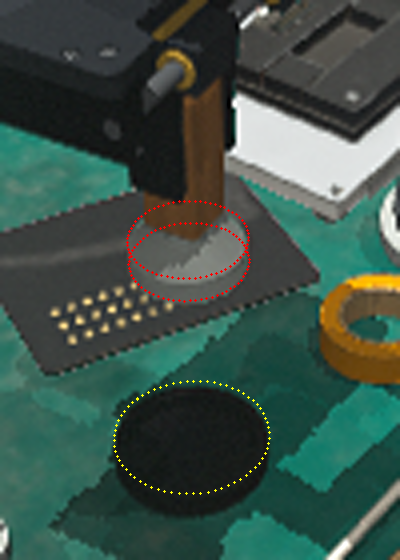

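Request:
drive_tool(plan=[[-3.5, 0, 1.5, 0.2, 0, 0.2, 0], [-3.5, 40, 1.5, 0.2, 0, 0.2, 0], [-3.5, 75, 1.5, 0.2, 0, 0.2, 0], [-3.5, 93, 1.5, 0.2, 0, 0.2, 0], [-3.5, 93, 1.5, 0.2, 0, 0.2, 0], [-3.5, 93, 1.5, 0.2, 0, 0.2, 0]])

```text
time: 16.8
position: [0.4471, 0.1111, 0.0783]
tool_rot: [-0.081, 0.703, -0.702, 0.08]
ft_force: [-0.6, -0.5, -2.4]
grip_width: 0.0259
```

```bash
python3 -c "
from h import *
st();move([.4462,.1112,.06],-77)
im=camera('scene');a=cv2.resize(im[220:300,170:270],None,fx=6,fy=6,interpolation=cv2.INTER_CUBIC);cv2.imwrite('pics/s10.png',a)"
```

```text
16.8 [0.4471 0.1111 0.0783] F [-0.61 -0.53 -2.4 ] M [0.005 0.016 0.008] w 0.0259 zaz -76.99 tilt [-0.0017  0.0012]
pos [0.4471 0.1111 0.0783] shift [ 0.8 18.3 -0.2] turn [0.09 0.01 0.08] rows 0.3663102522927742
```

View pics/s10.png

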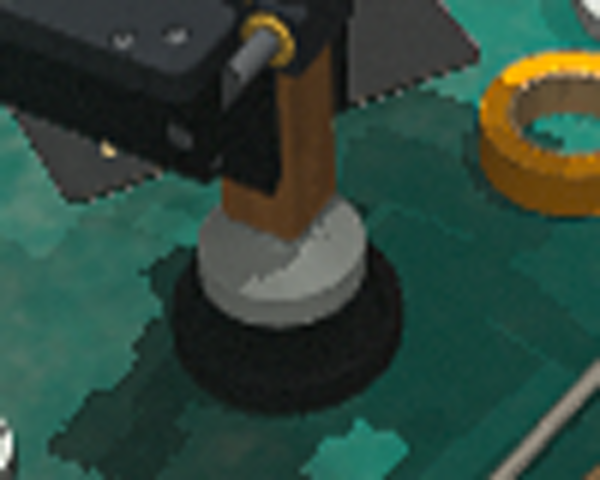

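Request:
drive_tool(plan=[[1.2, 3, 0, 0, 0, 0, 0], [1.2, 8, 0, 0, 0, 0, 0], [1.2, 13, 0, 0, 0, 0, 0], [1.2, 17, 0, 0, 0, 0, 0], [1.2, 19, 0, 0, 0, 0, 0], [1.2, 19, 0, 0, 0, 0, 0]])

```text
time: 17.45
position: [0.4449, 0.1117, 0.0588]
tool_rot: [-0.082, 0.703, -0.702, 0.08]
ft_force: [0.1, 0.7, -3.3]
grip_width: 0.0257
```

Request:
drive_tool(plan=[[0, 1, 0, 0, 0, 0, 0], [0, 2, 0, 0, 0, 0, 0], [0, 2, 0, 0, 0, 0, 0]])

```text
time: 17.75
position: [0.4451, 0.1116, 0.0571]
tool_rot: [-0.081, 0.703, -0.702, 0.08]
ft_force: [0.3, 0.3, -2.8]
grip_width: 0.0255
```

Request:
drive_tool(plan=[[0, 0.5, 0, 0, 0, 0, 0], [0, 1, 0, 0, 0, 0, 0], [0, 1, 0, 0, 0, 0, 0]])

```text
time: 18.05
position: [0.4452, 0.1116, 0.0564]
tool_rot: [-0.081, 0.703, -0.702, 0.08]
ft_force: [-0.8, -0.5, 0.5]
grip_width: 0.0256
```

Request:
drive_tool(plan=[[0, 0.5, 0, 0, 0, 0, 0], [0, 0.7, 0, 0, 0, 0, 0], [0, 0.7, 0, 0, 0, 0, 0]])

```text
time: 18.35
position: [0.4451, 0.1116, 0.0564]
tool_rot: [-0.081, 0.703, -0.702, 0.08]
ft_force: [-2.0, 0.4, 9.0]
grip_width: 0.0256
```

It bottomed at the same TCP height as at pickup (0.0564), so nothing slipped. I'll ease off and release.

Request:
drive_tool(plan=[[0, -0.7, 0, 0, 0, 0, 0], [0, -0.7, 0, 0, 0, 0, 0], [0, -0.7, 0, 0, 0, 0, 30], [0, -0.7, 0, 0, 0, 0, 40], [0, -0.7, 0, 0, 0, 0, 60], [0, -0.7, 0, 0, 0, 0, 87], [0, -0.7, 0, 0, 0, 0, 87], [0, -0.7, 0, 0, 0, 0, 87], [0, -0.7, 0, 0, 0, 0, 87]])

```text
time: 19.25
position: [0.4451, 0.1116, 0.0562]
tool_rot: [-0.081, 0.703, -0.702, 0.08]
ft_force: [0.3, -1.0, -0.4]
grip_width: 0.07
```

Request:
drive_tool(plan=[[0, -10, 0, 0, 0, 0, 87], [0, -40, 0, 0, 0, 0, 87], [0, -80, 0, 0, 0, 0, 87], [0, -120, 0, 0, 0, 0, 87], [0, -160, 0, 0, 0, 0, 87], [45, -160, 20, 0, 0, 0, 87], [90, -160, 20, 0, 0, 0, 87], [90, -160, 20, 0, 0, 0, 87]])

```text
time: 20.05
position: [0.3534, 0.0718, 0.2159]
tool_rot: [-0.084, 0.704, -0.701, 0.076]
ft_force: [-0.5, 0.7, -0.7]
grip_width: 0.0869
```

```bash
python3 -c "
from h import *
st()
s=camera('scene');t=camera('top')
o=np.zeros((560,800,3),np.uint8)
for im,y,x,k in((s[175:300,110:320],0,0,2.6),(t[185:225,175:230],330,0,5),(t[182:226,258:308],330,300,5)):
  a=cv2.resize(im,None,fx=k,fy=k,interpolation=cv2.INTER_CUBIC);o[y:y+a.shape[0],x:x+a.shape[1]]=a[:560-y]
cv2.imwrite('pics/s11.png',o)
c='scene'
for cam,I0,I,b in(('scene',cv2.imread('pics/scene0.png'),s,(182,210,268,310)),('top',cv2.imread('pics/top0.png'),t,(190,220,268,300))):
  for nm,J in(('before',I0),('after',I)):
    H,S,V=cv2.split(cv2.cvtColor(cv2.resize(J[b[0]:b[1],b[2]:b[3]],None,fx=8,fy=8,interpolation=cv2.INTER_CUBIC),cv2.COLOR_BGR2HSV));m=(((H>100)&(H<130)&(S>120)&(V>50))*255).astype(np.uint8)
    cs,_=cv2.findContours(m,0,1);e=cv2.fitEllipse(max(cs,key=cv2.contourArea));print(cam,nm,np.round(np.array(e[0])/8+[b[2],b[0]],2),np.round(np.array(e[1])/8,2),e[1][0]/e[1][1],e[2])
r=.019
for tx,ty in((0,0),(.1,0),(0,.1),(-.1,0),(0,-.1)):
  P=np.array([proj('scene',[.45+r*np.cos(t),-.1005+r*np.sin(t),.05+r*np.sin(t)*tx-r*np.cos(t)*ty]) for t in np.linspace(0,6.28,60)]).astype(np.float32)
  e=cv2.fitEllipse(P);print('pred',tx,ty,e[1][0]/e[1][1],e[2])
"
```

```text
20.05 [0.3534 0.0718 0.2159] F [-0.5   0.74 -0.68] M [-0.041 -0.012 -0.018] w 0.0869 zaz -76.98 tilt [-0.012   0.0021]
scene before [287.97 196.13] [ 9.57 20.65] 0.46342405776467827 94.00467681884766
scene after [287.99 196.58] [12.09 20.73] 0.5833126569644588 94.72625732421875
top before [283.22 204.41] [16.18 16.6 ] 0.9745122673135452 153.7937774658203
top after [282.67 204.84] [16.37 16.58] 0.9870827943064032 3.7483644485473633
pred 0 0 0.6008306701983257 94.34056091308594
pred 0.1 0 0.5338115284525925 97.96202850341797
pred 0 0.1 0.5521966742730134 88.94304656982422
pred -0.1 0 0.6639049952368483 89.7065200805664
pred 0 -0.1 0.6413350962173822 100.72066497802734
```

The picture quota is used up, so I'll check the tamper's final pose and the bystanders numerically against the starting images.

```bash
python3 -c "
from h import *
for cam,b in(('top',(185,225,175,230)),('scene',(222,290,190,245))):
  for nm,J in(('before',cv2.imread('pics/%s0.png'%cam)),('after',camera(cam))):
    A=cv2.resize(J[b[0]:b[1],b[2]:b[3]],None,fx=8,fy=8,interpolation=cv2.INTER_CUBIC)
    H,S,V=cv2.split(cv2.cvtColor(A,cv2.COLOR_BGR2HSV))
    def cen(m):
      m=(m*255).astype(np.uint8);cs,_=cv2.findContours(m,0,1);q=max(cs,key=cv2.contourArea);r=cv2.minAreaRect(q);return np.round(np.array(r[0])/8+[b[2],b[0]],2),np.round(np.array(r[1])/8,1),round(r[2],1),np.round(ray(cam,np.array(r[0])/8+[b[2],b[0]],.1),4)
    print(cam,nm,'wood',*cen((H<32)&(S>70)&(V>60)),'| foot',*cen((S<60)&(V>120))[:2])
for n in('scene','top'):
  for t in('tape','cup_screws','driver_green','tamper'):
    print(n,t,[np.round(m['location'],1).tolist() for m in mark_of(n,t)[:2]])
for i in range(2):st()
"
```

```text
top before wood [194.24 203.02] [12.  12.3] 79.3 [0.4447 0.1079 0.1   ] | foot [200.99 209.36] [ 8.9 19.1]
top after wood [193.75 203.61] [11.6 12.5] 80.9 [0.4433 0.109  0.1   ] | foot [198.82 212.23] [ 6.  16.4]
scene before wood [215.77 247.69] [42.4 20.5] 87.7 [0.4204 0.1377 0.1   ] | foot [217.55 270.4 ] [17.4 27.4]
scene after wood [216.66 248.08] [43.2 19.7] 88.4 [0.4186 0.1374 0.1   ] | foot [217.4  271.57] [27.3 16.4]
scene tape [[265.0, 248.3]]
scene cup_screws [[128.7, 271.5]]
scene driver_green [[336.6, 181.1]]
scene tamper [[162.0, 294.7], [215.6, 272.6]]
top tape [[246.7, 209.2]]
top cup_screws [[158.8, 151.2]]
top driver_green [[351.8, 212.2]]
top tamper [[203.5, 203.0], [163.6, 191.1]]
20.65 [0.3626 0.0717 0.2161] F [-0.09 -0.7  -0.47] M [0.061 0.004 0.007] w 0.087 zaz -76.9 tilt [-0.0024  0.0013]
20.65 [0.3626 0.0717 0.2161] F [-0.09 -0.7  -0.47] M [0.061 0.004 0.007] w 0.087 zaz -76.9 tilt [-0.0024  0.0013]
```

The tamper is within about 2 mm of its start pose and upright, and the bystanders haven't moved, so I'm handing in.

```bash
python3 -c "
from h import *
print(hand_in())"
```

```text
the job is handed in; nothing more can be done
None
```

I pressed the plate level with the tamper, put the tamper back upright in its stand, and handed the job in at about 20.7 s of the 72 s allowed. `hand_in()` gives no verdict, so these are my own last checks.

- **Press:** The plate stopped moving while the force kept rising, so it was on its hard stop. I held it there for over 2 s at about 16–18 N of vertical contact force. Every reading stayed well below the 25 N limit.
- **Plate:** From the scene camera, it sprang back up with a tilt of about 0.02 and 0.01 rad, down from about 0.14 and 0.10 rad. That is inside the 0.05 rad limit, but the measurement is only good to about 0.02 rad.
- **Tamper:** It bottomed in the stand at the same tool height as when I picked it up. In the images it stands within about 2 mm of where it started, with no visible lean.
- **Bystanders:** The tape, cup and green screwdriver were found at their starting pixels to within about 4 px, which is detector scatter.
- **Robot:** The gripper is open and clear of everything.

**Not fully confirmed:**
- The picture limit refused the final view, so the last check was numerical only.
- The plate's side forces reached about 6 N while it was levelling. I read these as friction and they had eased by the time of the hold.
- The two cameras disagreed with each other by a few millimetres, so I placed the tamper from the tool position at pickup.

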